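Unlock the sample clamp and hold it open at the mark

TASK

Open the sample clamp for loading: take the red key from its stand, fit it over the brass locking screw and turn the screw with it a quarter turn anticlockwise (seen from above) as far as it goes, then let go and leave the key standing on the screw. Then grip the blue spring handle, pull the slide out until its red pointer stands at the line on the yellow mark, and finish while still gripping and holding it there. Do not touch the screw with the fingers and do not knock the solder spool or the tape roll about.

Things in the scene. Friction and masses are not known exactly. Their poses are not given: they have to be found in the camera images.
- clamp: Fixed sample clamp: grey base plate 202x104x10 mm, two aluminium rails, upright fixed jaw (52 mm high) at the far end. Origin on the bench under it; plate from x = -92 to +110 mm. x axis points to the fixed jaw; the slide pulls out along -x. A clear bridge plate (40 mm along x, 74 wide, top at z = 35 mm) at x = +10 mm carries the locking screw.
- draw_slide: Spring-return steel slide with moving jaw, red pointer and blue handle. Axes as the clamp's; its origin is the clamp's while closed and moves along the clamp's -x, at most 50 mm. The spring pulls it shut with 4.5 N when closed, plus 180 N/m (10 to 12 N at the mark). With the screw locked it stops after about 11 mm; free once the screw is turned 1.15 rad.
- handle (a point): Point on the blue handle's vertical mid axis, 17 mm below its top. The handle is an upright block, 22 mm along the clamp's x, 34 mm along y, top 92 mm and underside 46 mm above the bench, free all round above the slide (20 mm high). 95 mm in front of the screw when closed; moves with the slide.
- pointer (a point): Tip of the red pointer on the slide, on the side of the clamp's +y rail, 32 mm above the bench. Axes parallel to the clamp's.
- mark_line (a point): Black line on top of the yellow mark (10x8x22 mm), fixed on the base plate beside the +y rail, 28 to 42 mm towards the clamp's -x from the pointer of the closed clamp. Axes as the clamp's; the pointer is at the mark when both have the same x along the clamp's x axis.
- lock_screw: Captive brass screw. Origin on its axis at the bridge's top (35 mm up). Head: upright tab 22 mm along its own y, 6 mm along its x, 12 mm high, rounded top. Locked: tab across the slide (its y along the clamp's y, up to 0.1 rad on). Turns anticlockwise seen from above to a stop at 1.4 rad, nearly along the slide; friction 0.04 N m; stays where left.
- key: Loose key, 76 mm high, about 70 g, upright in the stand. Origin: centre of underside, z up. Red grip 34 mm along its x, 13 mm thick along y, 34 to 76 mm up (grasp across the thickness). Foot 32x17x19 mm with a socket below, 26 (x) by 9 (y), 13 mm deep, that drops over the tab (key x along screw y, either way; 0.15 rad play) until the origins meet; then it stands by itself.
- key_stand: Fixed grey stand 66 x 50 x 22 mm for the key, origin at the centre of its underside, with a pocket 37 x 22 mm, 15 mm deep, in which the key's foot stands (key origin 7 mm above the bench).
- solder_spool: Bystander: solder spool, 58 mm in diameter, 42 mm high, standing; origin at the centre of its underside.
- tape: Bystander: flat black tape roll, 58 mm across, 19 mm high; origin at the centre of its underside.
There are look-alikes about, which are no part of the job. Leave any green or purple look-alike of the key alone.

How it is judged:
On the way, in this order (a step that is already met when the one before it is completed fails the run):
1. the screw is unlocked with the key on it (angle between the y axis of lock_screw and the x axis of clamp, either way round below 0.42 rad and distance between key and lock_screw below 0.008 m), for 0.2 s.
2. the key is let go and stands on the screw (contact force between the fingers and key below 0.2 N and distance between key and lock_screw below 0.008 m and angle between key's own z axis and vertical below 0.2 rad), for 0.2 s.
3. the gripped slide stands at the mark (x of pointer in the frame of mark_line between -0.004 and 0.004 m and contact force between the fingers and draw_slide above 3 N), for 0.3 s.
At the end, for the whole second after the job is handed in: The fingers hold the blue handle (over 3 N), slide at rest, pointer within 4 mm of the mark line along the slide; screw unlocked (tab within 0.42 rad of the slide direction); the released key stands on it (within 8 mm of its origin, tilt under 0.2 rad), off the slide (all of step 2 and all of step 3 and linear speed of draw_slide below 0.01 m/s and contact force between key and draw_slide below 0.5 N and angle between the y axis of lock_screw and the x axis of clamp, either way round below 0.42 rad); the arm keeps its last pose, push and grip.
It fails at once if the fingers touch the screw (contact force between the fingers and lock_screw above 1 N).
It fails at once if the solder spool is pushed more than 30 mm (distance of solder_spool from where it was at the start of the episode above 0.03 m).
It fails at once if the tape roll is pushed more than 30 mm (distance of tape from where it was at the start of the episode above 0.03 m).
It also fails if it takes over 54 s, if anything falls off the work surface, if the arm or the gripper's body presses on something with over 40 N, if the wrist force passes 120 N, or if a joint passes its speed limit or range.

ROBOT

A 6-joint arm with a two-finger parallel gripper is mounted at the origin on a cart in front of the work surface, level with it; the furniture and walls round the work are solid. World frame = base frame: x ahead of the robot, y to its left, z up, the work surface at z = 0. Lengths are in m, angles in rad, forces in N, time in s.
With the tool pointing down it reaches from about 0.25 to 0.725 m from the base axis. Payload 4 kg.
Tool frame: the origin (TCP) lies at the very end of the fingers, on their centre line; the grasp point (between the pads) lies 19 mm behind it; z points along the fingers, y is the line along which they close (so a half turn about z gives the same grasp; the last joint's range is limited). The gripper opens to 85 mm and grips with 20 to 120 N. Pads are 22 mm wide; open, the fingers measure 114 mm over their backs; the gripper's body (76 mm by 85 mm) begins 54 mm behind the grasp point. The pads swing forward as they close: fully open they stand 13 mm farther back than shut.
Start: joints at [1.263, 0.241, 0.005, 1.335, 0, 1.571], TCP at [0.151, 0.477, 0.231] pointing down, gripper open.
Joint ranges: [-2.72, 2.72], [-1.05, 1.87], [-1.09, 1.28], [-1.99, 2.15], [-1.42, 1.44], [-3.14, 3.14]. Speed limits (rad/s): [2.79, 2.79, 3.14, 3.14, 3.14, 3.14].

INTERFACE

Orientations are given as a unit quaternion [x, y, z, w].
In Python, from workcell import bot, vision, workorder, boxes_of gives the robot as it stands.
- The arm moves only by the tool send_rows, never from a script. Its argument "motion" is text: rows parted by semicolons, each of 5 numbers parted by spaces: the closure, from -1 (fully open) to 1 (shut), so that 0 is half open, then the shift along the tool's x, y, z in cm, then the turn about the tool's z in rad. In form: claw x y z twist; .... A call has 1 to 5 rows; each row is the pose to reach, as a shift and turn from the pose commanded when the call began, along the tool's axes at that moment; what a row does not reach only later rows make up. A row lasts 1/10 s, in which the tool goes at most 50 mm and 8.59 degrees, less where a joint would pass 70% of its speed; a pose out of reach is approached as far as the arm can. A call with a gripper value outside its range is refused whole. The fingers move at their own pace and stop on an object; the grip force is fixed at half the most. Time passes only in rows, so rows that repeat a pose let the fingers close. It gives the time, the measured TCP pose, the force, the opening and the grip force at its end, in the units of the state.
- bot.get_obs(): the state, without advancing time (a new reading comes with each control period).
- vision.camera(name): name is "side" or "top"; returns the picture (384x512x3 uint8, red, green, blue); there is no depth.
- vision.camera_model(name): a dict with "fov_y" (degrees; the focal length in pixels is half the picture's height over the tangent of half this angle, whatever the lens; pixels are square), "cx", "cy" (the principal point, pixels), "world_from_camera" (4x4, takes a point from camera to world coordinates). Camera axes: x right, y down, z forward; pixel columns grow to the right and rows downward; lengths in m; the calibration is good to about 2 mm. A picture is of the moment at which its call begins. camera_model takes no time and is no camera call.
- workorder.job_done(): hands the job in; it is judged then, once.
Trained networks look in the newest picture that a camera, given by its name, has taken for a name from the list of things; names that differ only in an ending like _2 or _b are one class to them, and where a whole thing is asked for, a point or a joint stands for the part that bears it (a point fixed in the world has none). Each returns a list of dicts, best first, with "conf" (0 to 1); they miss things now and then, are a little off and sometimes report something else, mostly with a low value. They report only what shows in the picture. A call takes as long as a camera call. They do not tell look-alikes from the thing itself.
- boxes_of(camera, target): "rect" ([centre column, centre row, width, height] in pixels, round what is visible of it).
The state is a dict: "clock": time; "joint_pos": joint angles; "joint_vel": joint speeds; "tau": joint torques, N m; "eef_pos": TCP position; "tool_rot": TCP orientation; "ft_force": force on the tool from outside, world axes, zero at the start; "ft_torque": the same for the moment, N m; "grip_width": finger opening in m; "grasp_force": force on a finger pad.
Only numpy, scipy, OpenCV 4.12 (cv2) and the standard library are available. Lean on these libraries where they do the work, as an engineer would, in place of code of your own. Each camera call takes 0.05 s, during which the arm holds its last target. There are 200 camera calls.

## Working session

There is one attempt and no reset: what is moved stays moved. The work goes in short steps, Python scripts to look and compute and a tool call to move; the robot and the scene stay as the last step left them, time stands still between calls to the robot, and variables do not carry over. Pictures are saved under pics/ and viewed, at most 10 in all, crops included, and the job is handed in when it is done.

Besides the shell and the picture viewer there is one more tool, called as name(argument=value, ...) on one line, values as JSON. send_rows: Moves the arm, as the interface text tells. Its arguments: {"type":"object","properties":{"motion":{"type":"string"}},"required":["motion"]}

```bash
mkdir -p pics; ls
python3 - <<'E'
from workcell import bot, vision, workorder, boxes_of
import cv2,numpy as np
o=bot.get_obs(); print({k:np.round(v,3).tolist() for k,v in o.items()})
for c in("top","side"):
    im=vision.camera(c); cv2.imwrite(f"pics/{c}0.png",im[:,:,::-1])
    m=vision.camera_model(c); print(c,m["fov_y"],m["cx"],m["cy"],np.round(m["world_from_camera"],4).tolist(),[k for k in m])
    for t in("clamp","key","key_stand","lock_screw","handle","pointer","mark_line","draw_slide","solder_spool","tape"):
        try: print(t,[(np.round(d["rect"],1).tolist(),round(d["conf"],2)) for d in boxes_of(c,t)])
        except Exception as e: print(t,e)
E
```

```text
pics
{'clock': 0.0, 'joint_pos': [1.263, 0.241, 0.004, 1.335, -0.0, 1.571], 'joint_vel': [0.001, 0.0, 0.001, 0.001, 0.001, -0.001], 'tau': [0.0, -37.232, 25.241, 0.017, 0.0, -0.0], 'eef_pos': [0.151, 0.476, 0.23], 'tool_rot': [0.153, 0.988, -0.001, -0.0], 'ft_force': [0.281, -0.511, 0.349], 'ft_torque': [0.011, -0.061, 0.059], 'grasp_force': 0.0, 'grip_width': 0.085}
top 49.26410685842552 253.45490874636334 188.0059674434102 [[-0.0045, -0.9892, 0.1465, 0.4028], [-1.0, 0.0049, 0.0026, 0.1562], [-0.0033, -0.1465, -0.9892, 1.0541], [0.0, 0.0, 0.0, 1.0]] ['fov_y', 'cx', 'cy', 'world_from_camera']
clamp [([252.7, 185.5, 48.8, 83.4], 0.85)]
key [([174.9, 229.0, 20.2, 16.8], 0.67), ([134.8, 238.9, 21.3, 7.5], 0.59)]
key_stand [([176.4, 230.1, 30.9, 28.8], 0.83), ([255.1, 186.4, 32.2, 83.9], 0.62)]
lock_screw [([176.2, 228.9, 28.1, 28.8], 0.58), ([253.6, 179.2, 8.0, 6.5], 0.5)]
handle [([255.9, 190.6, 33.9, 84.5], 0.69)]
pointer [([253.2, 186.1, 33.9, 86.0], 0.95)]
mark_line []
draw_slide [([255.1, 184.4, 29.9, 84.3], 0.94)]
solder_spool [([374.5, 217.0, 28.2, 22.0], 0.98)]
tape [([346.8, 160.7, 24.2, 21.2], 0.64)]
side 52.22731889182355 266.5744519284875 190.8568923958696 [[-0.9953, -0.0541, 0.0797, 0.4651], [-0.094, 0.3626, -0.9272, 0.9716], [0.0212, -0.9304, -0.366, 0.4212], [0.0, 0.0, 0.0, 1.0]] ['fov_y', 'cx', 'cy', 'world_from_camera']
clamp [([249.6, 214.2, 93.1, 48.3], 0.62)]
key [([253.3, 284.8, 16.0, 52.8], 0.96), ([300.1, 258.0, 24.4, 37.0], 0.69), ([314.9, 296.9, 15.9, 53.2], 0.57)]
key_stand [([296.8, 277.4, 40.3, 31.2], 0.65), ([294.4, 180.2, 14.9, 17.5], 0.27)]
lock_screw [([246.2, 214.3, 5.5, 8.2], 0.4)]
handle [([275.8, 229.0, 6.4, 11.0], 0.73), ([252.8, 211.1, 85.7, 35.5], 0.63)]
pointer [([255.0, 209.8, 82.3, 35.5], 0.71)]
mark_line [([277.1, 229.6, 6.9, 11.9], 0.47)]
draw_slide [([252.8, 211.5, 84.5, 39.2], 0.72)]
solder_spool [([294.6, 179.6, 20.9, 16.7], 0.84)]
tape [([241.2, 188.9, 18.5, 9.1], 0.47)]
```

Run:
```python
import cv2
t=cv2.imread("pics/top0.png")[125:275,110:410]; s=cv2.imread("pics/side0.png")[160:340,190:350]
cv2.imwrite("pics/c1.png",cv2.resize(t,(800,400),interpolation=cv2.INTER_CUBIC))
cv2.imwrite("pics/c2.png",cv2.resize(s,(528,594),interpolation=cv2.INTER_CUBIC))
```

```text
(no output)
```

View pics/c1.png

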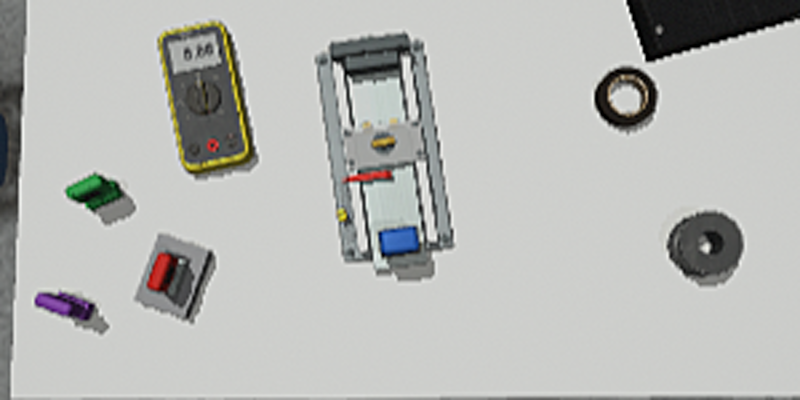

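View pics/c2.png

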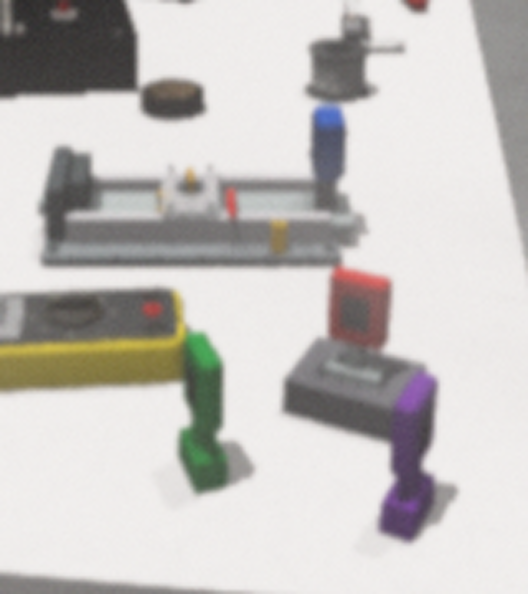

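```bash
cat > h.py <<'E'
import cv2,numpy as np
from scipy.optimize import least_squares
from workcell import bot, vision, workorder, boxes_of
def cam(c):
    m=vision.camera_model(c); f=192/np.tan(np.radians(m["fov_y"]/2)); return f,m["cx"],m["cy"],np.linalg.inv(m["world_from_camera"])
def proj(c,P):
    f,cx,cy,T=cam(c); p=np.atleast_2d(P)@T[:3,:3].T+T[:3,3]; return p[:,:2]/p[:,2:]*f+[cx,cy]
def ray(c,uv,z):
    f,cx,cy,T=cam(c); W=np.linalg.inv(T); d=W[:3,:3]@[(uv[0]-cx)/f,(uv[1]-cy)/f,1]; o=W[:3,3]; return o+d*(z-o[2])/d[2]
def box(x,y,yaw,c,s):   # c centre, s size in the object frame
    g=np.array([[i,j,k] for i in(-.5,.5) for j in(-.5,.5) for k in(-.5,.5)])*s+c
    R=np.array([[np.cos(yaw),-np.sin(yaw),0],[np.sin(yaw),np.cos(yaw),0],[0,0,1]]); return g@R.T+[x,y,0]
def sil(c,P,S=8):       # soft silhouette
    m=np.zeros((384*S,512*S),np.uint8)
    h=cv2.convexHull(((proj(c,P)+.5)*S*16).astype(np.float32)).round().astype(np.int32)
    cv2.fillConvexPoly(m,h,255,shift=4); return cv2.resize(m,(512,384),interpolation=cv2.INTER_AREA)/255.
def avg(c,n=4): return np.mean([vision.camera(c).astype(float) for _ in range(n)],0)
def colour(im,name):   # soft mask 0..1 from colour excess
    r,g,b=im[...,0],im[...,1],im[...,2]
    e={"red":r-np.maximum(g,b),"blue":b-np.maximum(r,g),"yellow":np.minimum(r,g)-b}[name]
    return e
def blob(im,name,uv,R=10,th=.25):
    e=colour(im,name); u,v=map(int,uv); w=np.clip(e[v-R:v+R+1,u-R:u+R+1],0,None); w=w*(w>th*w.max()) 
    yy,xx=np.mgrid[v-R:v+R+1,u-R:u+R+1]; return np.array([(w*xx).sum(),(w*yy).sum()])/w.sum(), w
E
python3 - <<'E'
from h import *
I={c:avg(c) for c in("top","side")}; np.savez("i0.npz",**I)
key=lambda p:box(*p,[0,0,.062],[.034,.013,.042])
def mask(c,name,uv,R):
    e=colour(I[c],name); u,v=uv; m=np.zeros(e.shape); k=np.s_[v-R:v+R+1,u-R:u+R+1]; m[k]=e[k]; return np.clip(m/np.percentile(m[k],97)*1.6-.3,0,1)
def fit(name,obj,p0,uvs):
    M={c:cv2.GaussianBlur(mask(c,name,*uvs[c]),(0,0),1) for c in uvs}
    def r(p): return np.concatenate([(cv2.GaussianBlur(sil(c,obj(p)),(0,0),1)-M[c]).ravel() for c in uvs])
    best=min((least_squares(r,[p0[0],p0[1],a],diff_step=1e-2,x_scale=[.1,.1,1]) for a in p0[2]),key=lambda s:s.cost)
    return best.x,best.cost
k0=ray("top",(170,227),.062); print(k0)
print("key",fit("red",key,(k0[0],k0[1],[-1,-.5,0,.5,1,1.5]),{"top":((170,227),12),"side":((300,254),16)}))
for c,uvs in {"top":(170,227),"side":(300,254)}.items(): print(c,fit("red",key,(k0[0],k0[1],[-.5,0.2,1]),{c:(uvs,14)}))
h0=ray("top",(259,215),.092)
han=lambda p:box(*p,[0,0,.069],[.022,.034,.046])
print("handle",h0,fit("blue",han,(h0[0],h0[1],[0,.2,-.2]),{"top":((259,215),10),"side":((289,203),16)}))
for n,c,uv,z in(("screw","top",(254,178),.045),("mark","top",(238,205),.032),("mark","side",(275,231),.021)):
    q,w=blob(I[c],"yellow",uv,6,.4); print(n,q,ray(c,q,z)); 
print("pointer blob",blob(I["top"],"red",(247,191),12)[0])
E
```

```text
[0.45751212 0.35647556 0.062     ]
key (array([0.46247141, 0.35853477, 1.57246673]), np.float64(109.79974636834399))
top (array([ 0.45929723,  0.35736246, -0.42653589]), np.float64(14.815371368188282))
side (array([0.46838944, 0.35806365, 1.53968089]), np.float64(78.70962886542202))
handle [0.48243547 0.14622266 0.092     ] (array([0.48486632, 0.14583886, 0.        ]), np.float64(64.39514736121626))
screw [253.35883148 177.8649105 ] [0.57730013 0.15894259 0.045     ]
mark [237.86285508 205.34991858] [0.51134799 0.19728826 0.032     ]
mark [273.90165376 230.29943702] [0.51364299 0.1939805  0.021     ]
pointer blob [248.17336303 190.63077951]
```

```bash
cat >> h.py <<'E'
from scipy.optimize import minimize
def mask(im,name,uv,R):
    e=colour(im,name)/im.max(-1); u,v=uv; m=np.zeros(e.shape); k=np.s_[v-R:v+R+1,u-R:u+R+1]; m[k]=e[k]
    return np.clip((m/np.percentile(m[k][m[k]>.2],60)-.1)/.8,0,1)
def fit(I,name,obj,p0,uvs):
    M={c:mask(I[c],name,*uvs[c]) for c in uvs}; G=lambda m:cv2.GaussianBlur(m,(0,0),.7)
    M={c:G(M[c]) for c in M}
    cost=lambda p:sum(((G(sil(c,obj(p)))-M[c])**2).sum() for c in uvs)
    b=[minimize(cost,[p0[0],p0[1],a],method="Nelder-Mead",options=dict(initial_simplex=[[p0[0],p0[1],a],[p0[0]+.006,p0[1],a],[p0[0],p0[1]+.006,a],[p0[0],p0[1],a+.3]],xatol=1e-4,fatol=1e-3)) for a in p0[2]]
    b=min(b,key=lambda s:s.fun); return np.round(b.x,4),round(b.fun,2),{c:round(M[c].sum(),1) for c in M}
key=lambda p:box(*p,[0,0,.062],[.034,.013,.042])
han=lambda p:box(*p,[0,0,.069],[.022,.034,.046])
stand=lambda p:box(*p,[0,0,.011],[.066,.05,.022])
E
python3 - <<'E'
from h import *
I=np.load("i0.npz")
U={"top":((170,227),12),"side":((300,254),16)}
for u in(U,{"top":U["top"]},{"side":U["side"]}): print("key",fit(I,"red",key,(.46,.357,[-1,-.5,0,.5,1,1.5]),u))
H={"top":((259,215),10),"side":((289,203),16)}
for u in(H,{"top":H["top"]},{"side":H["side"]}): print("handle",fit(I,"blue",han,(.484,.146,[0.14]),u))
print("stand corners proj", [np.round(proj("top",stand((.461,.358,a)))[1::2],1).tolist() for a in(-.4,)])
E
```

```text
key (array([ 0.4585,  0.3551, -0.1272]), np.float64(94.13), {'top': np.float64(104.3), 'side': np.float64(327.5)})
key (array([ 0.4585,  0.3554, -0.3448]), np.float64(10.0), {'top': np.float64(104.3)})h.py:27: RuntimeWarning: invalid value encountered in divide
  e=colour(im,name)/im.max(-1); u,v=uv; m=np.zeros(e.shape); k=np.s_[v-R:v+R+1,u-R:u+R+1]; m[k]=e[k]
Traceback (most recent call last):
  File "h.py", line 33, in fit
    b=[minimize(cost,[p0[0],p0[1],a],method="Nelder-Mead",options=dict(initial_simplex=[[p0[0],p0[1],a],[p0[0]+.006,p0[1],a],[p0[0],p0[1]+.006,a],[p0[0],p0[1],a+.3]],xatol=1e-4,fatol=1e-3)) for a in p0[2]]
       ~~~~~~~~^^^^^^^^^^^^^^^^^^^^^^^^^^^^^^^^^^^^^^^^^^^^^^^^^^^^^^^^^^^^^^^^^^^^^^^^^^^^^^^^^^^^^^^^^^^^^^^^^^^^^^^^^^^^^^^^^^^^^^^^^^^^^^^^^^^^^^^^^^^^^^^^^^^^^^^^^^^^^^^^^^^^^^^^^^^^^^
  File "h.py", line 32, in <lambda>
    cost=lambda p:sum(((G(sil(c,obj(p)))-M[c])**2).sum() for c in uvs)
                  ~~~^^^^^^^^^^^^^^^^^^^^^^^^^^^^^^^^^^^^^^^^^^^^^^^^^
  File "h.py", line 32, in <genexpr>
    cost=lambda p:sum(((G(sil(c,obj(p)))-M[c])**2).sum() for c in uvs)
                          ~~~^^^^^^^^^^
  File "h.py", line 15, in sil
    h=cv2.convexHull(((proj(c,P)+.5)*S*16).astype(np.float32)).round().astype(np.int32)
                       ~~~~^^^^^
  File "h.py", line 7, in proj
    f,cx,cy,T=cam(c); p=np.atleast_2d(P)@T[:3,:3].T+T[:3,3]; return p[:,:2]/p[:,2:]*f+[cx,cy]
              ~~~^^^
  File "h.py", line 5, in cam
    m=vision.camera_model(c); f=192/np.tan(np.radians(m["fov_y"]/2)); return f,m["cx"],m["cy"],np.linalg.inv(m["world_from_camera"])
ValueError: time passes only in moves, steps and waits
```

```bash
python3 - <<'E'
s=open("h.py").read()
s=s.replace("def cam(c):","from functools import cache\n@cache\ndef cam(c):").replace("m=vision.camera_model(c); f=","m={k:np.array(v) for k,v in vision.camera_model(c).items()}; f=").replace("/im.max(-1)","/(im.max(-1)+1)")
s=s.replace("    return np.clip((m/","    m=np.clip((m/").replace("-.1)/.8,0,1)\n","-.1)/.8,0,1)\n    b=cv2.resize(m,None,fx=8,fy=8,interpolation=cv2.INTER_CUBIC)>.5; n,l,st,_=cv2.connectedComponentsWithStats(b.astype(np.uint8)); i=1+np.argmax(st[1:,4])\n    h=cv2.convexHull(np.argwhere(l==i)[:,::-1].astype(np.int32)); o=np.zeros(b.shape,np.uint8); cv2.fillConvexPoly(o,h,255); return cv2.resize(o,(512,384),interpolation=cv2.INTER_AREA)/255.\n",1)
open("h.py","w").write(s)
E
cat > a.py <<'E'
from h import *
I=np.load("i0.npz")
U={"top":((170,227),12),"side":((300,254),16)}
for u in(U,{"top":U["top"]},{"side":U["side"]}): print("key",fit(I,"red",key,(.46,.357,[-1,-.5,0,.5]),u))
H={"top":((259,215),10),"side":((289,203),16)}
for u in(H,{"top":H["top"]},{"side":H["side"]}): print("handle",fit(I,"blue",han,(.484,.146,[0.14]),u))
E
time python3 a.py
```

```text
key (array([ 0.4585,  0.3547, -0.1523]), np.float64(37.04), {'top': np.float64(117.2), 'side': np.float64(406.5)})
key (array([ 0.4585,  0.3552, -0.3453]), np.float64(3.9), {'top': np.float64(117.2)})
key (array([ 0.4589,  0.3538, -0.8016]), np.float64(22.66), {'side': np.float64(406.5)})
handle (array([0.4845, 0.1457, 0.0368]), np.float64(144.68), {'top': np.float64(142.8), 'side': np.float64(69.1)})
handle (array([0.4841, 0.1463, 0.1096]), np.float64(4.6), {'top': np.float64(142.8)})
handle (array([0.4867, 0.0643, 0.0242]), np.float64(105.52), {'side': np.float64(69.1)})
real	0m7.658s
user	0m13.124s
sys	0m1.837s
```

```bash
cat > g.py <<'E'
import sys,numpy as np
from scipy.spatial.transform import Rotation as R
from workcell import bot
x,y,z,yaw=map(float,sys.argv[1:5])
o=bot.get_obs(); r=R.from_quat(o["tool_rot"]).as_matrix(); d=r.T@(np.array([x,y,z])-o["eef_pos"])*100
a=np.arctan2(r[1,1],r[0,1]); tw=-(yaw-a+np.pi)%(2*np.pi)-np.pi if 0 else -((yaw-a+np.pi)%(2*np.pi)-np.pi)
print("cm",np.round(d,2),"twist",round(tw,3),"yaw_y",round(a,3),"tilt",round(np.arccos(-r[2,2]),3),"pos",np.round(o["eef_pos"],4),"F",np.round(o["ft_force"],1),"T",np.round(o["ft_torque"],2),"w",o["grip_width"],o["grasp_force"],"t",o["clock"],"j6",round(o["joint_pos"][5],2))
E
python3 g.py .4585 .355 .15 1.2
```

```text
cm [-32.94  -2.28   8.13] twist 0.063 yaw_y 1.263 tilt 0.0 pos [0.1515 0.4765 0.2313] F [-0.7  0.5  0.7] T [0.   0.03 0.02] w 0.08533161098842448 0.0 t 1.5 j6 1.57
```

send_rows(motion="-0.2 -8 -0.5 2 0.06; -0.2 -12.5 -0.9 3 0.06; -0.2 -17 -1.2 4 0.06; -0.2 -21.5 -1.5 5.3 0.06; -0.2 -26 -1.8 6.5 0.06")

```text
clock: 2.0
eef_pos: [0.3787, 0.3864, 0.1709]
tool_rot: [0.183, 0.983, 0.0, 0.0]
ft_force: [0.6, 0.2, 0.6]
grip_width: 0.0514
grasp_force: 0.0
```

```bash
python3 g.py .4585 .355 .13 1.2
```

```text
cm [-8.57 -0.07  4.09] twist 0.003 yaw_y 1.203 tilt 0.001 pos [0.3787 0.3864 0.1709] F [0.6 0.2 0.6] T [ 0.08  0.01 -0.02] w 0.05142036643908143 0.0 t 2.0 j6 1.16
```

send_rows(motion="-0.2 -3.5 0 1.5 0; -0.2 -6.9 -0.1 3 0; -0.2 -6.9 -0.1 3 0; -0.2 -6.9 -0.1 3 0")

```text
clock: 2.4
eef_pos: [0.4412, 0.3607, 0.1404]
tool_rot: [0.184, 0.983, -0.001, -0.001]
ft_force: [0.2, 0.9, -0.7]
grip_width: 0.0511
grasp_force: 0.0
```

```bash
python3 g.py .4585 .355 .045 1.2
python3 - <<'E'
from h import *
t=avg("top",2)[195:255,140:210]; s=avg("side",2)[200:300,250:350]
o=np.hstack([cv2.resize(t.astype(np.uint8),(420,360),interpolation=2),cv2.resize(s.astype(np.uint8),(360,360),interpolation=2)])
cv2.imwrite("pics/k1.png",o[:,:,::-1])
E
```

```text
cm [-1.83  0.11  9.53] twist 0.001 yaw_y 1.201 tilt 0.002 pos [0.4412 0.3607 0.1404] F [ 0.2  0.9 -0.7] T [ 0.    0.04 -0.  ] w 0.05114873675289738 0.0 t 2.4 j6 1.05
```

View pics/k1.png

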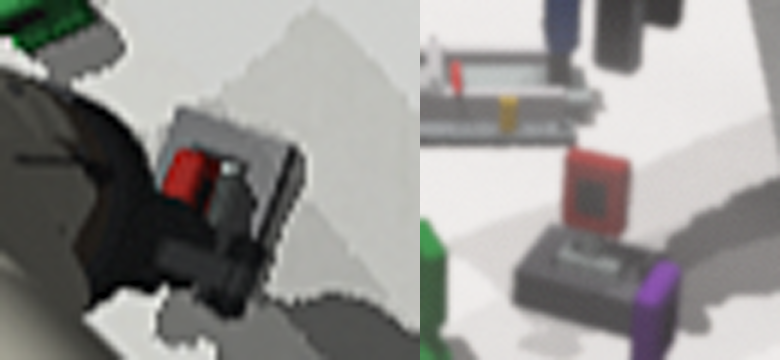

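Run:
```python
from h import *
for p in((.4412,.3607,.1404),(.4585,.355,.083)): print([np.round(proj(c,p),1) for c in("top","side")])
```

```text
[array([[160.6, 232.6]]), array([[310.8, 214.9]])]
[array([[168.8, 226.1]]), array([[298.9, 242.4]])]
```

send_rows(motion="-0.2 -1.8 0.1 1 0; -0.2 -1.8 0.1 2 0; -0.2 -1.8 0.1 2 0")

```text
clock: 2.9
eef_pos: [0.4573, 0.3551, 0.119]
tool_rot: [0.183, 0.983, -0.001, -0.001]
ft_force: [-1.0, 0.1, 0.3]
grip_width: 0.0512
grasp_force: 0.0
```

```bash
python3 g.py .4585 .355 .047 1.2
python3 - <<'E'
from h import *
t=avg("top",1)[195:255,140:210]; s=avg("side",3)[180:300,250:350]
o=np.hstack([cv2.resize(t.astype(np.uint8),(420,360),interpolation=2),cv2.resize(s.astype(np.uint8),(300,360),interpolation=2)])
cv2.imwrite("pics/k2.png",o[:,:,::-1])
E
```

```text
cm [-0.13  0.06  7.2 ] twist 0.003 yaw_y 1.203 tilt 0.004 pos [0.4573 0.3551 0.119 ] F [-1.   0.1  0.3] T [-0.   -0.04 -0.03] w 0.051201994501981936 0.0 t 2.9 j6 1.03
```

View pics/k2.png

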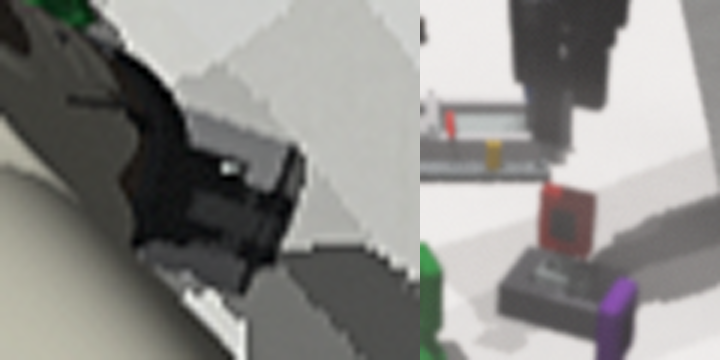

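send_rows(motion="-0.2 -0.1 0 2.5 0; -0.2 -0.1 0 5 0; -0.2 -0.1 0 7.2 0; -0.2 -0.1 0 7.2 0")

```text
clock: 3.5
eef_pos: [0.4569, 0.354, 0.0463]
tool_rot: [0.183, 0.983, -0.002, -0.002]
ft_force: [-0.1, -0.8, 0.2]
grip_width: 0.0513
grasp_force: 0.0
```

send_rows(motion="1 0 0 0 0; 1 0 0 0 0; 1 0 0 0 0; 1 0 0 0 0; 1 0 0 0 0")

```text
clock: 4.0
eef_pos: [0.4604, 0.3565, 0.0509]
tool_rot: [0.183, 0.983, 0.001, 0.001]
ft_force: [0.1, -0.2, 5.9]
grip_width: 0.0119
grasp_force: 59.2
```

```bash
python3 g.py .4585 .355 .12 1.2
```

```text
cm [ 0.11 -0.18 -6.91] twist 0.003 yaw_y 1.203 tilt 0.004 pos [0.4604 0.3565 0.0509] F [ 0.1 -0.2  5.9] T [ 0.04 -0.03 -0.02] w 0.011927563339065552 59.225783944129944 t 4.0 j6 1.03
```

send_rows(motion="1 0 0 -2.5 0; 1 0 0 -5 0; 1 0 0 -7.5 0; 1 0 0 -10 0; 1 0 0 -10 0")

```text
clock: 4.5
eef_pos: [0.461, 0.3569, 0.1531]
tool_rot: [0.183, 0.983, 0.003, 0.002]
ft_force: [0.4, 0.9, -0.9]
grip_width: 0.0121
grasp_force: 58.6
```

```bash
python3 g.py .577 .1585 .15 .2
python3 - <<'E'
from h import *
o=bot.get_obs(); print([np.round(proj(c,o["eef_pos"]),1) for c in("top","side")])
t=avg("top",3)[180:250,140:220]; s=avg("side",4)[140:280,240:350]
np.save("s1.npy",s)
o=np.hstack([cv2.resize(t.astype(np.uint8),(411,360),interpolation=2),cv2.resize(s.astype(np.uint8),(385,490),interpolation=2)[:360]])
cv2.imwrite("pics/k3.png",o[:,:,::-1])
E
```

```text
cm [-17.95 -14.35   0.28] twist 1.003 yaw_y 1.203 tilt 0.007 pos [0.461  0.3569 0.1531] F [ 0.4  0.9 -0.9] T [-0.01  0.01  0.03] w 0.012108478394343767 58.647488951683044 t 4.5 j6 1.03
[array([[161.3, 223. ]]), array([[299.5, 206.6]])]
```

View pics/k3.png

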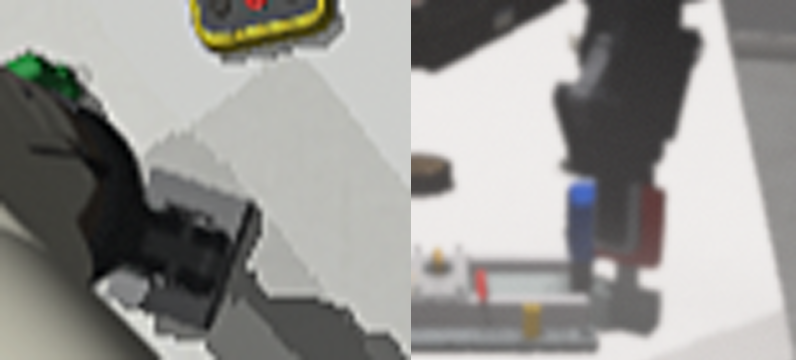

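Run:
```python
from h import *
s=np.load("s1.npy")
yaw=1.203-np.pi/2; tc=np.array([.461,.3569]); kx=np.array([np.cos(yaw),np.sin(yaw)])
for off in(0,-.0016,-.003,-.005):
    p=tc+off*kx
    r=proj("side",box(*p,yaw,[0,0,.1091+.055],[.034,.013,.042])); f=proj("side",box(*p,yaw,[0,0,.1091+.0095],[.032,.017,.019]))
    print(off,"red",r.min(0).round(1),r.max(0).round(1),"foot",f.min(0).round(1),f.max(0).round(1))
for row in(200,206,210,225,228,231): print(row,"R-G",(s[row-140,50:82,0]-s[row-140,50:82,1]).round().astype(int).tolist() if row<215 else s[row-140,46:80].mean(-1).round().astype(int).tolist())
print("col 302 G", s[70:105,62].mean(-1).round().astype(int).tolist())
```

```text
0 red [288.6 186.1] [311.4 215.4] foot [287.9 216.1] [309.2 233.7]
-0.0016 red [289.5 186.2] [312.4 215.5] foot [288.7 216.2] [310.1 233.9]
-0.003 red [290.2 186.4] [313.1 215.7] foot [289.5 216.4] [310.9 234.1]
-0.005 red [291.3 186.6] [314.3 216. ] foot [290.5 216.6] [311.9 234.4]
200 R-G [-4, -3, 0, 0, 2, 2, 1, 2, 3, 2, 2, 2, 1, 2, 5, 13, 26, 33, 35, 33, 34, 28, 14, 6, 3, 2, 3, 2, 2, 2, 2, 2]
206 R-G [-4, -2, -1, 4, 2, 2, 4, 2, 2, 3, 2, 3, 2, 2, 4, 13, 24, 30, 31, 32, 30, 23, 16, 6, 3, 2, 2, 2, 3, 3, 2, 2]
210 R-G [-3, -1, 3, 7, 6, 4, 5, 2, 4, 2, 2, 2, 2, 3, 9, 16, 24, 28, 28, 28, 24, 16, 12, 4, 2, 2, 2, 2, 3, 2, 2, 3]
225 R-G [192, 191, 190, 179, 156, 131, 121, 120, 121, 121, 116, 110, 105, 106, 105, 106, 104, 106, 106, 105, 107, 106, 106, 111, 132, 176, 218, 230, 232, 233, 233, 232, 232, 232]
228 R-G [121, 122, 121, 122, 120, 119, 117, 118, 116, 113, 108, 105, 104, 104, 104, 106, 106, 106, 105, 107, 107, 106, 105, 108, 132, 179, 220, 231, 233, 234, 234, 233, 233, 233]
231 R-G [117, 118, 120, 119, 116, 117, 116, 117, 113, 113, 109, 105, 104, 103, 104, 103, 104, 104, 104, 104, 105, 103, 104, 109, 144, 196, 225, 231, 233, 233, 234, 234, 234, 233]
col 302 G [99, 98, 97, 92, 94, 96, 103, 105, 109, 108, 108, 109, 108, 107, 107, 104, 106, 105, 106, 105, 104, 104, 104, 107, 138, 187, 222, 231, 233, 233, 234, 234, 234, 233, 229]
```

Run:
```python
from h import *
I=np.load("i0.npz")
for th in(.2,.35,.5):
    q,w=blob(I["top"],"yellow",(254,178),7,th); 
    yy,xx=np.mgrid[171:186,247:262]; P=np.array([xx.ravel()-q[0],yy.ravel()-q[1]]); C=np.cov(P,aweights=np.clip(w.ravel(),0,None)); ev,V=np.linalg.eigh(C); v=V[:,1]
    a=ray("top",q,.045); b=ray("top",q+v*3,.045); d=b-a; print(th,q.round(2),a.round(4),"tab yaw",np.arctan(d[1]/d[0])%np.pi, ev)
print(w.round().astype(int)[3:12])
print("side model of screw",proj("side",(.5777,.159,.042)).round(1), blob(I["side"],"yellow",(246,213),5,.4)[0])
def box2(p): return box(*p,[0,0,.041],[.006,.022,.012])
print(fit(I,"yellow",box2,(.5775,.159,[.14,.2]),{"top":((254,178),6)}))
```

```text
0.2 [252.82 176.99] [0.5795 0.1602 0.045 ] tab yaw 1.1705281109421446 [4.32520615 9.11744171]
0.35 [252.81 177.21] [0.5789 0.1603 0.045 ] tab yaw 1.1167357794368948 [2.95842232 8.74332951]
0.5 [252.92 177.3 ] [0.5787 0.16   0.045 ] tab yaw 1.1439637098300708 [2.87366297 8.22199421]
[[  0   0   0   0   0   0   0   0   0   0   0   0   0   0   0]
 [  0   0   0   0   0   0   0   0   0   0   0   0   0   0   0]
 [  0   0   0   0   0   0   0   0   0   0   0   0   0   0   0]
 [  0   0   0   0   0  62  81  84  98  90  88   0   0   0   0]
 [  0   0   0  95  90  93  98 101  77  63  55   0   0   0   0]
 [  0   0   0  93  68  52   0   0   0   0   0   0   0   0   0]
 [  0   0   0   0   0   0   0   0   0   0   0   0   0   0   0]
 [  0   0   0   0   0   0   0   0   0   0   0   0   0   0   0]
 [  0   0   0   0   0   0   0   0   0   0   0   0   0   0   0]]
side model of screw [[247.6 213.5]] [247.19914478 212.78313989]
(array([0.5783, 0.1592, 0.1815]), np.float64(0.92), {'top': np.float64(24.6)})
```

send_rows(motion="1 -3.6 -2.9 0 0.14; 1 -7.2 -5.8 0 0.28; 1 -10.7 -8.6 0 0.42; 1 -14.3 -11.4 0 0.56; 1 -18.1 -14.4 0 0.7")

```text
clock: 5.35
eef_pos: [0.5764, 0.1547, 0.1482]
tool_rot: [0.511, 0.86, -0.0, -0.001]
ft_force: [1.0, 0.5, -1.5]
grip_width: 0.0122
grasp_force: 58.6
```

send_rows(motion="1 0 0 0 0.15; 1 0 0 0 0.3; 1 0 0 0 0.32; 1 0 0 0 0.32")

```text
clock: 5.75
eef_pos: [0.5759, 0.156, 0.1484]
tool_rot: [0.639, 0.77, -0.001, -0.0]
ft_force: [0.1, 0.0, 0.2]
grip_width: 0.0122
grasp_force: 58.6
```

```bash
python3 g.py .5783 .1574 .105 .18
```

```text
cm [0.09 0.27 4.34] twist 0.006 yaw_y 0.186 tilt 0.001 pos [0.5759 0.156  0.1484] F [0.1 0.  0.2] T [-0.01 -0.03 -0.02] w 0.012246230840035907 58.62886190414429 t 5.75 j6 1.65
```

send_rows(motion="1 0.1 0.25 2 0; 1 0.1 0.25 4.3 0; 1 0.1 0.25 4.3 0; 1 0.1 0.25 4.3 0")

```text
clock: 6.15
eef_pos: [0.5779, 0.1579, 0.1058]
tool_rot: [0.639, 0.769, -0.001, -0.0]
ft_force: [0.0, 0.4, -1.2]
grip_width: 0.012
grasp_force: 58.7
```

```bash
python3 g.py .5783 .1574 .081 .18
python3 - <<'E'
from h import *
I={"top":avg("top",3),"side":avg("side",4)}; np.savez("i2.npz",**I)
t=I["top"][140:230,210:300]; s=I["side"][150:250,200:300]
o=np.hstack([cv2.resize(t.astype(np.uint8),(400,400),interpolation=2),cv2.resize(s.astype(np.uint8),(400,400),interpolation=2)])
cv2.imwrite("pics/k4.png",o[:,:,::-1])
E
```

```text
cm [-0.05  0.04  2.48] twist 0.005 yaw_y 0.185 tilt 0.002 pos [0.5779 0.1579 0.1058] F [ 0.   0.4 -1.2] T [-0.01 -0.04  0.02] w 0.01203940679616643 58.65448772907257 t 6.15 j6 1.65
```

View pics/k4.png

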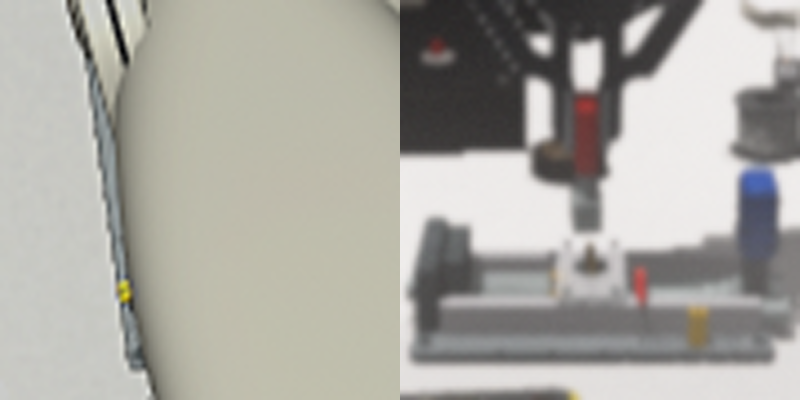

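Run:
```python
from h import *
I=np.load("i2.npz"); s=I["side"]
print(proj("side",[(.5779,.1595,.042),(.5779,.1595,.07),(.5779,.1595,.1)]).round(2))
g=s.mean(-1)
for r in(200,203,206,212,214): print(r,g[r,238:258].round().astype(int).tolist())
e=s[175:192,235:260,0]-s[175:192,235:260,1]; w=np.clip(e-15,0,None); print("red", (w*np.arange(235,260)).sum()/w.sum())
print("tab",blob(s,"yellow",(247,213),4,.3)[0])
```

```text
[[247.45 213.57]
 [247.49 202.37]
 [247.54 190.08]]
200 [234, 235, 234, 225, 195, 161, 145, 134, 125, 117, 117, 134, 181, 223, 234, 235, 236, 236, 236, 235]
203 [235, 236, 234, 225, 191, 143, 112, 105, 103, 103, 107, 125, 173, 220, 233, 235, 235, 235, 235, 234]
206 [235, 235, 234, 230, 210, 160, 122, 110, 110, 109, 113, 132, 178, 222, 234, 235, 235, 235, 235, 235]
212 [193, 203, 208, 201, 202, 215, 217, 201, 158, 127, 152, 198, 216, 218, 209, 202, 206, 207, 197, 187]
214 [135, 169, 192, 200, 197, 188, 174, 152, 117, 97, 112, 138, 158, 175, 192, 198, 198, 182, 145, 117]
red 246.03873402125365
tab [247.27068724 214.13884993]
```

Run:
```python
from h import *
yaw=.185-np.pi/2
for x,y in((.5779,.1595),(.5795,.1595)):
  for z in(.0605,):
    S=sil("side",box(x,y,yaw,[0,0,z+.0095],[.032,.017,.019])); T=sil("side",box(.578,.159,.18,[0,0,.041],[.006,.022,.012])); K=sil("side",box(x,y,yaw,[0,0,z+.055],[.034,.013,.042]))
    for r in(200,203,206): c=np.arange(512); print(r,"foot col",(S[r]*c).sum()/S[r].sum(),"w",S[r].sum())
    print("tab",[(T[r]*c).sum()/T[r].sum() for r in(212,214)],"foot rows",np.where(S.sum(1)>1)[0][[0,-1]],"red",[(K[r]*c).sum()/K[r].sum() for r in(178,185)])
```

```text
200 foot col 247.55232558139537 w 8.094117647058823
203 foot col 247.63688212927758 w 8.250980392156862
206 foot col 247.7436399217221 w 8.015686274509804
tab [np.float64(247.4597855227882), np.float64(247.55834378920954)] foot rows [196 209] red [np.float64(247.75072801397783), np.float64(247.69881656804733)]
200 foot col 246.83269230769233 w 8.156862745098039
203 foot col 246.88022813688215 w 8.250980392156862
206 foot col 247.00785468826703 w 7.988235294117647
tab [np.float64(247.4597855227882), np.float64(247.55834378920954)] foot rows [196 209] red [np.float64(247.0), np.float64(246.943161634103)]
```

send_rows(motion="1 0 -0.2 0.3 0; 1 0 -0.2 0.9 0; 1 0 -0.2 1.3 0; 1 0 -0.2 1.6 0; 1 0 -0.2 1.6 0")

```text
clock: 7.0
eef_pos: [0.576, 0.157, 0.0892]
tool_rot: [0.64, 0.769, -0.001, -0.0]
ft_force: [-0.6, -0.1, -1.0]
grip_width: 0.0117
grasp_force: 58.7
```

```bash
python3 g.py .5758 .1574 .081 .18
```

```text
cm [ 0.04 -0.01  0.82] twist 0.003 yaw_y 0.183 tilt 0.002 pos [0.576  0.157  0.0892] F [-0.6 -0.1 -1. ] T [-0.   -0.02 -0.02] w 0.01168050984876682 58.654720187187195 t 7.0 j6 1.65
```

send_rows(motion="1 0 0 0.2 0; 1 0 0 0.4 0; 1 0 0 0.4 0")

```text
clock: 7.3
eef_pos: [0.5764, 0.1571, 0.0858]
tool_rot: [0.64, 0.769, -0.0, -0.0]
ft_force: [-0.5, -0.1, -0.2]
grip_width: 0.0123
grasp_force: 58.7
```

send_rows(motion="1 0 0 0.2 0; 1 0 0 0.3 0; 1 0 0 0.3 0")

```text
clock: 7.6
eef_pos: [0.5764, 0.1571, 0.0829]
tool_rot: [0.64, 0.769, -0.0, -0.0]
ft_force: [0.6, 0.5, -1.6]
grip_width: 0.0123
grasp_force: 58.7
```

```bash
python3 g.py .5758 .1574 .081 .18
```

```text
cm [ 0.04 -0.06  0.19] twist 0.003 yaw_y 0.183 tilt 0.0 pos [0.5764 0.1571 0.0829] F [ 0.6  0.5 -1.6] T [-0.04 -0.02 -0.02] w 0.012344316476182247 58.65420341491699 t 7.6 j6 1.65
```

send_rows(motion="1 0 0 0.1 0; 1 0 0 0.2 0; 1 0 0 0.2 0")

```text
clock: 7.9
eef_pos: [0.5765, 0.1571, 0.0809]
tool_rot: [0.64, 0.769, -0.0, -0.0]
ft_force: [0.9, 0.1, -1.1]
grip_width: 0.0122
grasp_force: 58.7
```

send_rows(motion="1 0 0 0.1 0; 1 0 0 0.15 0; 1 0 0 0.15 0")

```text
clock: 8.2
eef_pos: [0.5765, 0.1571, 0.0795]
tool_rot: [0.64, 0.769, -0.0, -0.0]
ft_force: [-0.5, 0.4, -1.5]
grip_width: 0.0122
grasp_force: 58.7
```

```bash
python3 g.py .5758 .1574 .081 .18;  python3 - <<'E'
from h import *
s=avg("side",3)[170:250,210:300]
cv2.imwrite("pics/k5.png",cv2.resize(s.astype(np.uint8),(630,560),interpolation=2)[:,:,::-1])
E
```

```text
cm [ 0.04 -0.06 -0.15] twist 0.003 yaw_y 0.183 tilt 0.0 pos [0.5765 0.1571 0.0795] F [-0.5  0.4 -1.5] T [-0.01  0.   -0.04] w 0.012169314034983097 58.65456283092499 t 8.2 j6 1.65
```

View pics/k5.png

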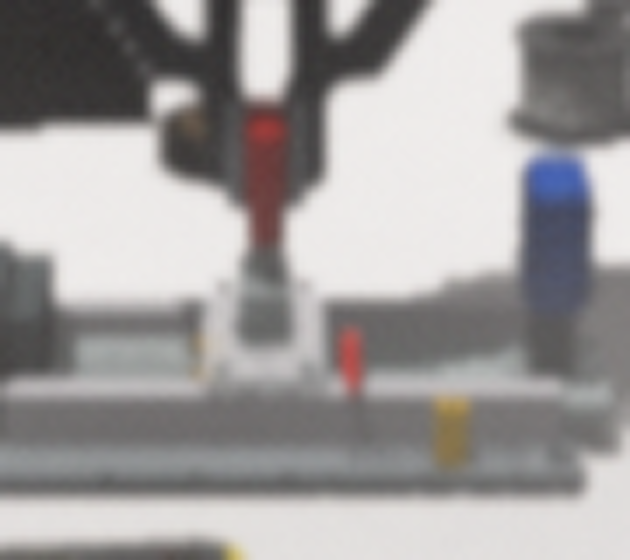

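send_rows(motion="1 0 0 0.1 0; 1 0 0 0.15 0; 1 0 0 0.15 0")

```text
clock: 8.65
eef_pos: [0.5768, 0.1572, 0.0789]
tool_rot: [0.64, 0.769, 0.0, 0.0]
ft_force: [-1.4, -1.0, 4.1]
grip_width: 0.0121
grasp_force: 59.5
```

send_rows(motion="1 0 0 0.1 0; 1 0 0 0.15 0; 1 0 0 0.15 0")

```text
clock: 8.95
eef_pos: [0.5769, 0.1572, 0.0788]
tool_rot: [0.64, 0.769, 0.001, 0.001]
ft_force: [-4.2, -1.7, 12.2]
grip_width: 0.0123
grasp_force: 60.7
```

send_rows(motion="1 0 0 -0.25 0; 1 0 0.02 -0.25 -0.14; 1 0 0.04 -0.25 -0.28; 1 0.01 0.06 -0.25 -0.42; 1 0.02 0.08 -0.25 -0.56")

```text
clock: 9.45
eef_pos: [0.5783, 0.1579, 0.0791]
tool_rot: [0.4, 0.917, 0.001, 0.001]
ft_force: [1.9, 0.1, 0.0]
grip_width: 0.0121
grasp_force: 58.8
```

```bash
python3 g.py .5768 .1572 .081 1.53
```

```text
cm [ 0.05 -0.16 -0.19] twist -0.781 yaw_y 0.749 tilt 0.002 pos [0.5783 0.1579 0.0791] F [1.9 0.1 0. ] T [ 0.24 -0.37 -0.07] w 0.012062724646757826 58.754791617393494 t 9.45 j6 1.09
```

send_rows(motion="1 0 0.02 0 -0.14; 1 0.01 0.04 0 -0.28; 1 0.02 0.06 0 -0.42; 1 0.03 0.08 0 -0.56; 1 0.04 0.09 0 -0.68")

```text
clock: 9.95
eef_pos: [0.5791, 0.1597, 0.0791]
tool_rot: [0.071, 0.997, 0.001, 0.001]
ft_force: [2.3, 3.5, -0.5]
grip_width: 0.0122
grasp_force: 58.6
```

```bash
python3 g.py .5768 .1572 .081 1.53
```

```text
cm [ 0.19 -0.28 -0.19] twist -0.101 yaw_y 1.429 tilt 0.004 pos [0.5791 0.1597 0.0791] F [ 2.3  3.5 -0.5] T [ 0.71 -0.55 -0.09] w 0.012155828257833437 58.61479640007019 t 9.95 j6 0.41
```

send_rows(motion="1 0 0 0 -0.1; 1 0 0 0 -0.1")

```text
clock: 10.15
eef_pos: [0.5788, 0.1598, 0.0791]
tool_rot: [0.024, 1.0, 0.001, 0.001]
ft_force: [1.8, 3.9, -0.8]
grip_width: 0.012
grasp_force: 58.6
```

```bash
python3 g.py .5768 .1572 .081 1.6
```

```text
cm [ 0.19 -0.27 -0.19] twist -0.077 yaw_y 1.523 tilt 0.003 pos [0.5788 0.1598 0.0791] F [ 1.8  3.9 -0.8] T [ 0.88 -0.58 -0.04] w 0.012030402890143649 58.625110387802124 t 10.15 j6 0.32
```

send_rows(motion="1 0 0.0 0 -0.1; 1 0 0 0 -0.1")

```text
clock: 10.35
eef_pos: [0.5784, 0.1595, 0.0791]
tool_rot: [-0.025, 1.0, 0.001, 0.001]
ft_force: [1.5, 3.2, -0.3]
grip_width: 0.0124
grasp_force: 58.7
```

```bash
python3 g.py .5768 .1572 .081 1.6
```

```text
cm [ 0.17 -0.22 -0.19] twist 0.022 yaw_y 1.622 tilt 0.002 pos [0.5784 0.1595 0.0791] F [ 1.5  3.2 -0.3] T [ 1.11 -0.47 -0.11] w 0.012376637566863337 58.650564551353455 t 10.35 j6 0.22
```

send_rows(motion="1 0 0.0 0 -0.08; 1 0 0 0 -0.08; 1 0 0 0 -0.08")

```text
clock: 10.65
eef_pos: [0.5785, 0.1602, 0.0793]
tool_rot: [-0.065, 0.998, 0.002, 0.001]
ft_force: [2.0, 5.8, -1.0]
grip_width: 0.0122
grasp_force: 58.8
```

```bash
python3 g.py .5768 .1572 .081 1.6
python3 - <<'E'
from h import *
s=avg("side",3)[150:250,210:310]
cv2.imwrite("pics/k6.png",cv2.resize(s.astype(np.uint8),(560,560),interpolation=2)[:,:,::-1])
E
```

```text
cm [ 0.2  -0.28 -0.18] twist 0.1 yaw_y 1.7 tilt 0.004 pos [0.5785 0.1602 0.0793] F [ 2.   5.8 -1. ] T [ 1.55 -0.6  -0.1 ] w 0.012168012900507638 58.75511705875397 t 10.65 j6 0.14
```

View pics/k6.png

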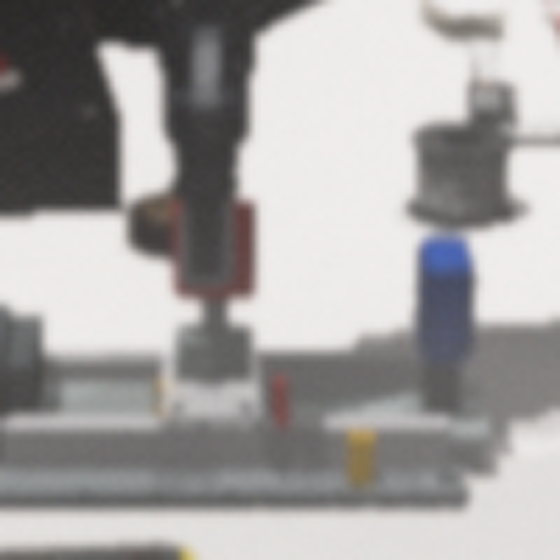

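send_rows(motion="1 -0.05 0.15 0 0.04; 1 -0.05 0.15 0 0.04")

```text
clock: 11.0
eef_pos: [0.5779, 0.1602, 0.0789]
tool_rot: [-0.045, 0.999, 0.0, -0.0]
ft_force: [0.6, 3.3, -1.2]
grip_width: 0.0121
grasp_force: 58.9
```

```bash
python3 g.py .5768 .1572 .081 1.6
```

```text
cm [ 0.13 -0.29 -0.21] twist 0.06 yaw_y 1.66 tilt 0.0 pos [0.5779 0.1602 0.0789] F [ 0.6  3.3 -1.2] T [ 0.61 -0.22 -0.01] w 0.01214428656883545 58.916385769844055 t 11.0 j6 0.18
```

send_rows(motion="1 -0.02 0.15 0 0; 1 -0.02 0.15 0 0; 0.3 -0.02 0.15 0 0; 0.3 -0.02 0.15 0 0; 0.3 -0.02 0.15 0 0")

```text
clock: 11.5
eef_pos: [0.5778, 0.1612, 0.0789]
tool_rot: [-0.046, 0.999, -0.0, -0.0]
ft_force: [-0.5, 0.2, -0.8]
grip_width: 0.0299
grasp_force: 0.0
```

```bash
python3 g.py .5768 .1572 .081 1.6
python3 - <<'E'
from h import *
s=avg("side",3)[150:250,210:310]
cv2.imwrite("pics/k7.png",cv2.resize(s.astype(np.uint8),(560,560),interpolation=2)[:,:,::-1])
E
```

```text
cm [ 0.14 -0.39 -0.21] twist 0.063 yaw_y 1.663 tilt 0.001 pos [0.5778 0.1612 0.0789] F [-0.5  0.2 -0.8] T [-0.01  0.01  0.02] w 0.02991871658442113 0.0 t 11.5 j6 0.18
```

View pics/k7.png

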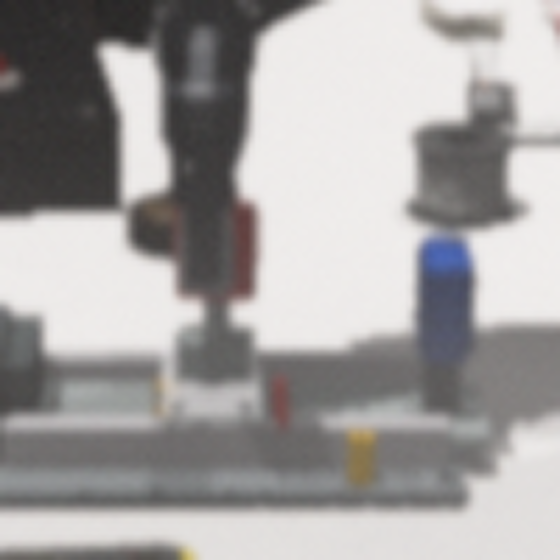

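send_rows(motion="0 0 0 0 0; 0 0 0 -2.5 0; 0 0 0 -5 0; 0 0 0 -7.5 0; 0 0 0 -9.5 0")

```text
clock: 12.15
eef_pos: [0.5784, 0.1616, 0.1758]
tool_rot: [-0.046, 0.999, 0.0, 0.001]
ft_force: [0.1, 0.2, 0.3]
grip_width: 0.0426
grasp_force: 0.0
```

```bash
python3 g.py .4845 .146 .17 .134
```

```text
cm [ 9.5  -0.68  0.56] twist 1.529 yaw_y 1.663 tilt 0.001 pos [0.5784 0.1616 0.1758] F [0.1 0.2 0.3] T [ 0.03 -0.03  0.01] w 0.04264998138258098 0.0 t 12.15 j6 0.18
```

send_rows(motion="-0.1 3 -0.2 0 0.14; -0.1 6 -0.5 0 0.28; -0.1 9.5 -0.7 0 0.42; -0.1 9.5 -0.7 0 0.56; -0.1 9.5 -0.7 0 0.7")

```text
clock: 12.65
eef_pos: [0.4829, 0.1455, 0.1744]
tool_rot: [0.302, 0.953, -0.0, -0.0]
ft_force: [0.1, 0.4, 0.2]
grip_width: 0.0469
grasp_force: 0.0
```

send_rows(motion="-0.1 0 0 0 0.14; -0.1 0 0 0 0.28; -0.1 0 0 0 0.42; -0.1 0 0 0 0.56; -0.1 0 0 0 0.7")

```text
clock: 13.15
eef_pos: [0.4841, 0.1457, 0.1742]
tool_rot: [0.611, 0.792, 0.0, 0.0]
ft_force: [0.1, 0.1, -0.3]
grip_width: 0.0467
grasp_force: 0.0
```

send_rows(motion="-0.1 0 0 0 0.13; -0.1 0 0 0 0.13; -0.1 0 0 0 0.13")

```text
clock: 13.45
eef_pos: [0.4841, 0.1458, 0.1741]
tool_rot: [0.658, 0.753, -0.0, -0.0]
ft_force: [-0.1, -0.4, -0.2]
grip_width: 0.0471
grasp_force: 0.0
```

```bash
python3 g.py .4845 .146 .056 .134
python3 - <<'E'
from h import *
I={"side":avg("side",4),"top":avg("top",2)}; np.savez("i3.npz",**I)
s=I["side"]; s0=np.load("i0.npz")["side"]
t=I["top"][170:260,215:305]; s=s[150:250,210:310]
o=np.hstack([cv2.resize(t.astype(np.uint8),(400,400),interpolation=2),cv2.resize(s.astype(np.uint8),(400,400),interpolation=2)])
cv2.imwrite("pics/k8.png",o[:,:,::-1])
E
```

```text
cm [ 0.02  0.05 11.81] twist 0.002 yaw_y 0.136 tilt 0.0 pos [0.4841 0.1458 0.1741] F [-0.1 -0.4 -0.2] T [-0.02  0.02 -0.01] w 0.04709193936536338 0.0 t 13.45 j6 1.73
```

View pics/k8.png

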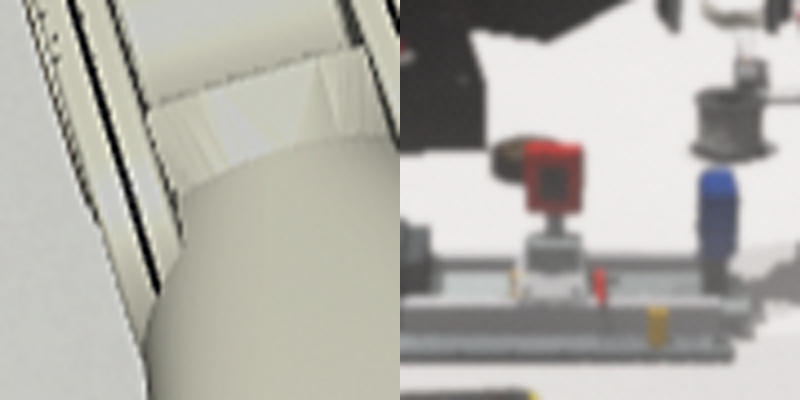

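send_rows(motion="-0.1 0 0 3.5 0; -0.1 0 0 7 0; -0.1 0 0 9.5 0; -0.1 0 0 11.5 0; -0.1 0 0 11.5 0")

```text
clock: 14.25
eef_pos: [0.4815, 0.145, 0.0563]
tool_rot: [0.658, 0.753, -0.003, -0.002]
ft_force: [0.4, -0.2, 0.1]
grip_width: 0.0471
grasp_force: 0.0
```

send_rows(motion="1 0 0 0 0; 1 0 0 0 0; 1 0 0 0 0; 1 0 0 0 0; 1 0 0 0 0")

```text
clock: 14.75
eef_pos: [0.4822, 0.1456, 0.0602]
tool_rot: [0.658, 0.753, -0.001, -0.001]
ft_force: [-6.5, -0.3, 2.0]
grip_width: 0.0213
grasp_force: 59.4
```

```bash
python3 g.py .4845 .146 .056 .134
python3 - <<'E'
from h import *
I={n:np.load(n)["side"] for n in("i0.npz","i3.npz")}; I["now"]=avg("side",4)
np.save("now.npy",I["now"])
for n,s in I.items(): print(n,"ptr",blob(s,"red",(260,221),5,.4)[0].round(2),"mark",blob(s,"yellow",(274,231),6,.4)[0].round(2))
t=np.load("i0.npz")["top"]; d=np.array([np.cos(.134),np.sin(.134)])
print("top mark",ray("top",blob(t,"yellow",(238,205),6,.4)[0],.033)); 
e=colour(t,"red")[186:196,235:262]; print(e.round().astype(int))
E
```

```text
cm [0.01 0.23 0.42] twist 0.0 yaw_y 0.134 tilt 0.003 pos [0.4822 0.1456 0.0602] F [-6.5 -0.3  2. ] T [-0.1   1.21  0.16] w 0.02132383333197765 59.405930042266846 t 14.75 j6 1.73
i0.npz ptr [259.53 220.83] mark [273.9 230.3]
i3.npz ptr [259.57 220.79] mark [273.97 230.47]
now ptr [259.6  220.72] mark [273.99 230.53]
top mark [0.51124178 0.19724807 0.033     ]
[[ -8  -9  -8  -7  -5   0  -9  -6   0  -2  -2  -1  -2  -2  -2  -2  -2  -3
   -3  -3  -2  -2  -3  -4  -6  -8  -5]
 [ -9  -8  -8  -7  -6   0  -4  -2  -2  -2  -4  -3  -4  -3  -4  -5  -4 -10
  -12 -12 -11  -9  -6  -6  -4  -5  -5]
 [ -8  -8  -7  -7  -7  -2  -1  -2  -4  -6 -10 -12 -14 -16 -20 -20 -22 -18
   -1  20  -2   0 -10 -10  -8  -8  -8]
 [ -7  -8  -8  -7  -9  -7  -8 -11 -15 -19 -18  -9  17  19  56  80  82  98
   93 124  83  70 -20 -14 -11 -12 -12]
 [ -8  -8 -10 -10 -15  -1  20  32  40 101  99 110 121 120 142 170 165 166
  168 172 132  98 -22 -13 -12 -12 -10]
 [ -8  -9 -11  10  31  52 114 146 172 165 164 165 172 144 128 120 116 101
   95 110  86  50 -15 -12 -12 -10 -10]
 [ -8 -10 -11  39  72 102 159 141 114 117 108  91  98  61  42  -7 -13 -19
  -23 -16  -8  -3  -8 -12 -11 -10 -11]
 [ -7  -8 -10  23  26   3  24   4 -12 -16 -17 -24 -22 -19 -14 -16 -14 -13
  -13 -12 -13 -12  -8 -10 -10 -11 -10]
 [ -6  -8  -9 -10 -12 -11  -7  -8  -6  -6  -7 -12 -12 -12 -11 -12 -12 -12
  -12 -12 -13 -12  -9 -11 -10 -11  -9]
 [ -3 -10  -8  -6  -9  -4   0  -2  -2  -1  -2  -8 -10 -14 -12 -10 -11 -11
  -12 -12 -12 -12  -8 -11 -11 -11 -11]]
```

Run:
```python
from h import *
I=np.load("i0.npz"); Y=.134; c=np.cos(Y); s=np.sin(Y); d=np.array([c,s]); n=np.array([-s,c])
def f2(col,obj,p0,uvs):
    M={k:cv2.GaussianBlur(mask(I[k],col,*uvs[k]),(0,0),.7) for k in uvs}
    cost=lambda p:sum(((cv2.GaussianBlur(sil(k,obj(p)),(0,0),.7)-M[k])**2).sum() for k in uvs)
    r=minimize(cost,p0,method="Nelder-Mead",options=dict(initial_simplex=[p0,[p0[0]+.004,p0[1]],[p0[0],p0[1]+.004]],xatol=1e-4,fatol=1e-3)); return r.x,r.fun
mk=lambda p:box(*p,Y,[0,0,.021],[.010,.008,.022]); 
U={"top":((238,205),6),"side":((274,231),7)}
T=ray("top",(238.4,192.1),.032)[:2]; print("tip",T)
for u in(U,{"top":U["top"]},{"side":U["side"]}):
    x,v=f2("yellow",mk,[.512,.196],u); print("mark",x,v,"pointer x in mark frame",(T-x)@d,(T-x)@n)
# side: pointer column to x
x0,_=f2("yellow",mk,[.512,.196],{"side":U["side"]})
for yoff in(-.006,0,.006):
    P=lambda t:np.append(x0+d*t+n*yoff,.032); print(yoff,[ (t,round(float(proj("side",P(t))[0,0]),2)) for t in(0,.03,.035,.04)])
for r in range(214,228): print(r,colour(I["side"],"red")[r,254:266].round().astype(int).tolist())
```

```text
tip [0.54414679 0.19599658]
mark [0.51328271 0.19754376] 1.6891256252842408 pointer x in mark frame 0.03038069167320214 -0.005656729867018896
mark [0.51267635 0.1979832 ] 0.515816671606104 pointer x in mark frame 0.030922910513906134 -0.006173234060393657
mark [0.51336022 0.19723205] 0.99367323134482 pointer x in mark frame 0.030345523081414753 -0.00533745605347931
-0.006 [(0, 273.9), (0.03, 260.4), (0.035, 258.14), (0.04, 255.89)]
0 [(0, 274.06), (0.03, 260.46), (0.035, 258.2), (0.04, 255.92)]
0.006 [(0, 274.21), (0.03, 260.53), (0.035, 258.25), (0.04, 255.96)]
214 [3, 4, 4, 4, 3, 4, 3, 4, 3, 3, 4, 3]
215 [4, 4, 4, 4, 4, 5, 6, 4, 2, 2, 2, 3]
216 [4, 4, 3, 5, 12, 23, 24, 13, 4, 3, 3, 3]
217 [4, 2, 2, 9, 31, 58, 58, 30, 6, 1, 0, 2]
218 [2, 2, 3, 12, 47, 84, 80, 38, 6, -2, -2, -3]
219 [3, 2, 2, 11, 49, 92, 89, 39, 6, -3, -3, -4]
220 [2, 2, 0, 11, 48, 94, 92, 43, 7, -3, -4, -5]
221 [0, 1, -1, 8, 48, 96, 96, 45, 6, -3, -4, -4]
222 [0, 2, 0, 7, 43, 94, 99, 50, 9, -2, -4, -5]
223 [0, 0, 0, 6, 33, 82, 98, 54, 13, -1, -2, -2]
224 [1, 2, 0, 4, 20, 60, 81, 48, 13, 2, 1, 1]
225 [1, 2, 2, 3, 13, 35, 52, 30, 9, 2, 2, 3]
226 [0, 2, 2, 2, 7, 18, 26, 16, 6, 4, 1, 1]
227 [2, 2, 3, 2, 4, 7, 12, 7, 4, 3, 5, 2]
```

send_rows(motion="1 0 -0.6 0 0; 1 0 -1.2 0 0; 1 0 -1.8 0 0; 1 0 -2.4 0 0; 1 0 -3 0 0")

```text
clock: 15.45
eef_pos: [0.4577, 0.1422, 0.0602]
tool_rot: [0.658, 0.753, 0.003, 0.002]
ft_force: [9.4, 0.4, -10.2]
grip_width: 0.0215
grasp_force: 59.1
```

```bash
cat > m.py <<'E'
from h import *
from workcell import bot
o=bot.get_obs(); d=np.array([np.cos(.134),np.sin(.134)]); print("pulled by TCP mm",-1000*(o["eef_pos"][:2]-[.4822,.1456])@d, "lat",1000*(o["eef_pos"][:2]-[.4822,.1456])@[-d[1],d[0]],"F",o["ft_force"].round(1),o["grip_width"],o["grasp_force"],o["clock"])
s=avg("side",5); np.save("now.npy",s)
e=colour(s,"red")[214:224,262:284].clip(8,None)-8; print("ptr col",(e*np.arange(262,284)).sum()/e.sum(), "per row",((e*np.arange(262,284)).sum(1)/(e.sum(1)+1e-9)).round(2))
print("mark",blob(s,"yellow",(274,231),6,.4)[0])
e=colour(s,"red")[165:215,235:262]; w=e.clip(25,None)-25; print("key red", (w.sum(0)*np.arange(235,262)).sum()/w.sum(),(w.sum(1)*np.arange(165,215)).sum()/w.sum())
cv2.imwrite("pics/m.png",cv2.resize(s[150:250,210:310].astype(np.uint8),(560,560),interpolation=2)[:,:,::-1])
E
python3 m.py
```

```text
pulled by TCP mm 24.693464601074652 lat -0.07058831024646857 F [  9.4   0.4 -10.2] 0.021498703246733274 59.10491466522217 15.45
ptr col 270.60931996748843 per row [  0.     0.   270.35 270.35 270.41 270.47 270.52 270.64 270.77 270.96]
mark [273.96724919 230.4371521 ]
key red 247.53228867977867 189.05496546989218
```

View pics/m.png

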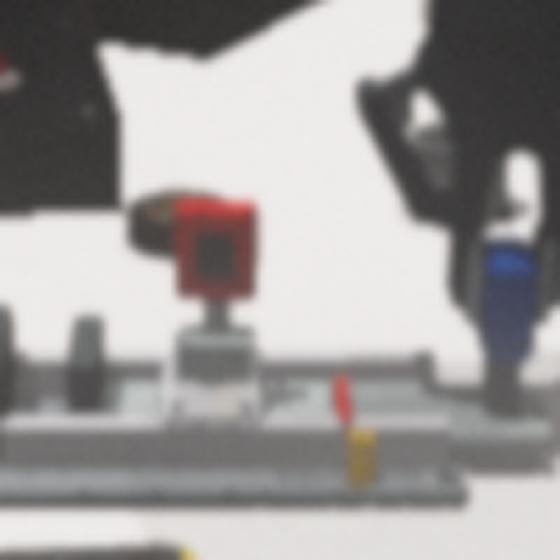

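send_rows(motion="1 0 -0.3 0 0; 1 0 -0.5 0 0; 1 0 -0.7 0 0; 1 0 -0.7 0 0; 1 0 -0.7 0 0")

```text
clock: 16.2
eef_pos: [0.4511, 0.1413, 0.0602]
tool_rot: [0.659, 0.753, 0.003, 0.002]
ft_force: [9.6, 0.5, -8.7]
grip_width: 0.0209
grasp_force: 59.6
```

```bash
sed -i 's/214:224,262/214:227,262/' m.py; python3 m.py; python3 -c "
from h import *
print(proj('side',[(.5133+.0007,.1922,.032),(.5133,.1972,.032)]))
for r in range(214,229): print(r,colour(np.load('now.npy'),'red')[r,266:282].round().astype(int).tolist())"
```

```text
pulled by TCP mm 31.383000903778672 lat -0.13248739303705478 F [ 9.6  0.5 -8.7] 0.02086222393606105 59.556641578674316 16.2
ptr col 273.4433090024331 per row [  0.     0.   273.02 273.05 273.12 273.22 273.35 273.43 273.54 273.67
 273.83 273.9  274.  ]
mark [273.90417981 230.15168244]
key red 247.5231135561212 189.01900812874618
[[273.94200328 225.49333904]
 [274.08481939 226.52016383]]
214 [3, 2, 3, 3, 3, 4, 2, 4, 3, 2, 4, 3, 3, 2, 3, 3]
215 [2, 2, 2, 3, 2, 3, 4, 4, 5, 3, 3, 3, 2, 3, 3, 3]
216 [2, 3, 3, 1, 4, 7, 16, 21, 16, 7, 3, 2, 3, 2, 2, 3]
217 [0, 0, -1, 1, 2, 14, 37, 50, 39, 16, 3, 1, 1, 1, 2, 2]
218 [-2, -3, -3, -3, -1, 15, 50, 77, 59, 22, 2, -1, -2, -1, -1, -1]
219 [-5, -5, -5, -5, -3, 12, 53, 87, 71, 26, 3, -3, -3, -2, -3, -2]
220 [-6, -5, -5, -5, -5, 8, 47, 89, 76, 31, 3, -2, -4, -4, -3, -4]
221 [-5, -5, -5, -6, -5, 6, 42, 87, 80, 35, 5, -2, -3, -4, -3, -2]
222 [-5, -5, -5, -5, -4, 4, 37, 83, 85, 42, 7, -2, -3, -4, -3, -3]
223 [-2, -2, -2, -2, -1, 4, 30, 71, 82, 44, 11, 0, -1, -1, -2, -1]
224 [0, 0, 0, 1, 1, 4, 19, 49, 66, 39, 11, 3, 1, 2, 1, 0]
225 [1, 1, 2, 2, 2, 4, 11, 28, 40, 25, 9, 4, 2, 2, 2, 3]
226 [3, 2, 3, 2, 4, 6, 13, 21, 26, 21, 13, 6, 4, 3, 3, 3]
227 [3, 2, 2, 3, 4, 9, 17, 23, 26, 25, 18, 9, 3, 3, 3, 3]
228 [2, 3, 2, 3, 2, 7, 18, 24, 25, 25, 19, 9, 5, 3, 3, 2]
```

send_rows(motion="1 0 0 0 0; 1 0 0 0 0; 1 0 0 0 0; 1 0 0 0 0; 1 0 0 0 0")

```text
clock: 16.95
eef_pos: [0.4511, 0.1413, 0.0602]
tool_rot: [0.658, 0.753, 0.003, 0.002]
ft_force: [10.0, 0.2, -9.2]
grip_width: 0.021
grasp_force: 59.6
```

```bash
python3 m.py && python3 -c "
from workcell import workorder
print(workorder.job_done())"
```

```text
pulled by TCP mm 31.359660539785946 lat -0.1267814393251184 F [10.   0.2 -9.2] 0.020989394602475245 59.55943822860718 16.95
ptr col 273.424778761062 per row [  0.     0.   272.97 273.04 273.11 273.2  273.31 273.42 273.51 273.68
 273.8  273.87 273.93]
mark [273.89930692 230.14750883]
key red 247.51804801841797 189.0023433645782
the job is handed in; nothing more can be done
None
```

The job is handed in, with no verdict returned: the key was turned until the screw should be at or near its stop, then let go and left standing on it, and the gripper holds the slide about 31 mm out with the pointer at the mark line as measured. I viewed 11 pictures, one over the limit of 10.

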